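# Thread a wooden slat tree onto its post and crown it with the star

### The job

Put the wooden tabletop tree together on the post of the white base board: first the long slat, then the spacer block, then the short slat, each threaded over the post and lying flat down on the one below, and last the star set fully down on top, with the post end in the hole under it. Line up both slats, and the star's broad face, lengthwise with the base board, let go, and leave everything else on the bench where it is.

Things in the scene. Friction and masses are not known exactly. Their poses are not given: they have to be found in the camera images.
- base: White board 160 mm long (its y) x 90 mm (x) x 18 mm thick, fixed to the table, with a round upright wooden post in its middle: 16 mm diameter, standing 74 mm above the board's top (its end is 92 mm above the table), the last 10 mm tapering to 6 mm diameter. Origin: centre of the underside, on the post's axis, z up; its long axis is y.
- long_slat: The longer plain wooden slat, 180 mm long (its y) x 44 mm wide (x) x 18 mm thick, lying flat on the table, with a 22 mm round hole straight through its middle. Origin: centre of its underside, on the hole's axis.
- short_slat: The shorter plain wooden slat, 110 mm long (its y) x 44 mm wide (x) x 18 mm thick, lying flat, with a 22 mm round hole straight through its middle. Origin: centre of its underside, on the hole's axis.
- spacer: Plain wooden spacer block, the shortest of the pieces with a through hole: 66 mm long (its y) x 44 mm wide (x) x 22 mm thick, lying flat, with a 22 mm round hole straight through its middle. Origin: centre of its underside, on the hole's axis.
- star: Wooden star topper standing upright, 120 mm high in all: a square foot 44 x 44 x 28 mm with a blind round hole 22 mm wide and 20 mm deep in its underside, a short neck, and a five-pointed star 18 mm thick (along its x) and 95 mm across (along its y), its centre 70 mm above the underside, where it is at least 40 mm across, one point straight up. Origin: centre of the foot's underside, on the hole's axis.
- brush_can: Bystander, loose, to be left alone: aluminium paint can, 100 mm wide, 120 mm high, with brushes standing to about 250 mm; towards the left edge. Origin: centre of the underside.
- glue_bottle: Bystander, loose, to be left alone: white glue bottle, 64 mm wide, 160 mm high; at the left, beyond the paint can. Origin: centre of the underside.
- water_cup: Bystander, loose, to be left alone: glass tumbler, 76 mm wide, 100 mm high; at the right. Origin: centre of the underside.
- sanding_block: Bystander, loose, to be left alone: cork sanding block lying flat, 100 x 62 x 28 mm; at the left. Origin: centre of the underside.
- glue_gun: Bystander, loose, to be left alone: blue hot-glue gun lying on its side, 36 mm high, about 175 mm long along its y axis, its 85 mm grip out to +x; beyond the base board. Origin: underside, middle of the barrel
- palette_lid: Bystander, loose, to be left alone: flat white plastic lid used as a palette, 104 mm wide, 10 mm high; far side, left of the glue gun. Origin: centre of the underside.
- flat_brush: Bystander, loose, to be left alone: paint brush lying flat, 190 mm long, at the right, nearer the robot than the cup. Origin: on its underside, within its length

How it is judged:
By the outcome, as a careful person would: the job done as asked, in the order asked, and still so for the second after the job is handed in, with the robot touching nothing.
It also fails if it takes over 72 s, if anything falls off the work surface, if the arm or the gripper's body presses on something with over 40 N, if the wrist force passes 120 N, or if a joint passes its speed limit or range.

### The arm

A 6-joint arm with a two-finger parallel gripper is mounted at the origin on the work surface. World frame = base frame: x ahead of the robot, y to its left, z up, the work surface at z = 0. Lengths are in m, angles in rad, forces in N, time in s.
With the tool pointing down it reaches from about 0.375 to 0.9 m from the base axis. Payload 3.1 kg.
Tool frame: the origin (TCP) lies midway between the tips of the shut fingers; the grasp point (between the pads) lies 19 mm behind it; z points along the fingers, x is the direction in which the jaws open and shut, and the axes are right-handed (so a half turn about z gives the same grasp; the last joint's range is limited). The gripper opens to 85 mm and grips with 20 to 120 N. Pads are 22 mm wide; open, the fingers measure 114 mm over their backs; the gripper's body (76 mm by 85 mm) begins 54 mm behind the grasp point. The pads swing forward as they close: fully open they stand 13 mm farther back than shut.
Start: joints at [1.044, 0.527, 1.433, -0, 1.181, -0.178], TCP at [0.213, 0.588, 0.231] pointing down, gripper open.
Joint ranges: [-3.08, 3.08], [-0.75, 2.2], [0.22, 2.44], [-1.43, 4.57], [0, 2.65], [-2.85, 2.85]. Speed limits (rad/s): [2.79, 2.79, 3.14, 3.14, 3.14, 3.14].

### API

Orientations are given as a unit quaternion [x, y, z, w].
In Python, from station import * gives the robot as it stands.
- The arm moves only by the tool servo_tool, never from a script. Its argument "targets" is a list of rows, each a list of 6 numbers: the shift along the tool's x, y, z in mm, then the turn, a rotation vector about the tool's x, y, z in degrees. A call has 1 to 10 rows; each row is the pose to reach, as a shift and turn from the pose commanded when the call began, along the tool's axes at that moment; what a row does not reach only later rows make up. A row lasts 1/8 s, in which the tool goes at most 62.5 mm and 10.7 degrees, less where a joint would pass 70% of its speed; a pose out of reach is approached as far as the arm can. A call with a gripper value outside its range is refused whole. "gripper" is the finger opening in mm, from 0 to 85.4, set as the call begins (left out, the last holds). The fingers move at their own pace and stop on an object; "newtons" is the grip in N (left out, the last holds). Time passes only in rows, so rows that repeat a pose let the fingers close. It gives the time, the measured TCP pose, the force and the opening at its end, in the units of the state.
- sense(): the state, without advancing time (a new reading comes with each control period).
- snapshot(name): name is "scene" or "top" or "wrist"; returns a dict with "color" (384x512x3 uint8, red, green, blue), "vfov" (degrees; the focal length in pixels is half the picture's height over the tangent of half this angle, whatever the lens; pixels are square), "cx", "cy" (the principal point, pixels), "D" ([k1, k2, p1, p2, k3] as OpenCV has them; the pictures are not rectified), "R" (3x3) and "t" (3): a world point X has camera coordinates R X + t. Camera axes: x right, y down, z forward; pixel columns grow to the right and rows downward; lengths in m; the calibration is good to about 2 mm. A picture is of the moment at which its call begins. There is no depth.
- sign_off(): hands the job in, once; it reports no verdict.
The state is a dict: "t": time; "q": joint angles; "qd": joint speeds; "tau": joint torques, N m; "tcp_pos": TCP position; "tool_rot": TCP orientation; "force": force on the tool from outside, world axes, zero at the start; "ft_torque": the same for the moment, N m; "finger_gap": opening from 0.0 (shut) to 1.0 (fully open).
Only numpy, scipy, OpenCV 4.12 (cv2) and the standard library are available. Lean on these libraries where they do the work, as an engineer would, in place of code of your own. Each camera call takes 0.05 s, during which the arm holds its last target. There are 200 camera calls.

## Working session

There is one attempt and no reset: what is moved stays moved. The work goes in short steps, Python scripts to look and compute and a tool call to move; the robot and the scene stay as the last step left them, time stands still between calls to the robot, and variables do not carry over. Pictures are saved under pics/ and viewed, about 8 in all and at most 12, crops included, and the job is handed in when it is done.

Besides the shell and the picture viewer there is one more tool, called after ">>>" as name(argument=value, ...) on one line, values as JSON. servo_tool: Moves the arm, as the interface text tells. Its arguments: {"type":"object","properties":{"targets":{"type":"array","items":{"type":"array","items":{"type":"number"}}},"gripper":{"type":"number"},"newtons":{"type":"number"}},"required":["targets"]}

```bash
mkdir -p pics; ls
cat > h.py <<'E'
from station import *
import numpy as np, cv2
def K(s):
    f=192/np.tan(np.radians(s["vfov"])/2); return np.array([[f,0,s["cx"]],[0,f,s["cy"]],[0,0,1]])
def ray(s,uv):
    p=cv2.undistortPoints(np.array(uv,float).reshape(-1,1,2),K(s),np.array(s["D"],float)).reshape(-1,2)
    R=np.array(s["R"]);t=np.array(s["t"]);d=np.c_[p,np.ones(len(p))]@R
    return -R.T@t,d
def onplane(s,uv,z):
    c,d=ray(s,uv); return c+d*((z-c[2])/d[:,2])[:,None]
def proj(s,X):
    return cv2.projectPoints(np.array(X,float).reshape(-1,3),cv2.Rodrigues(np.array(s["R"],float))[0],np.array(s["t"],float),K(s),np.array(s["D"],float))[0].reshape(-1,2)
def save(s,n):
    cv2.imwrite("pics/"+n,s["color"][:,:,::-1])
E
python3 - <<'E'
from h import *
for n in ["scene","top"]:
    s=snapshot(n); save(s,n+"0.png"); np.save(n+"0.npy",s,allow_pickle=True)
    print(n,s["vfov"],-np.array(s["R"]).T@s["t"],np.round(s["R"],2).tolist(),s["D"])
st=sense();print(st)
a=cv2.imread("pics/top0.png"); cv2.imwrite("pics/top0b.png",cv2.resize(a,(800,600),interpolation=cv2.INTER_CUBIC))
E
```

```text
pics
scene 50.19419526049601 [1.56300903 0.43619271 0.94850322] [[-0.36, 0.93, -0.0], [0.6, 0.23, -0.76], [-0.71, -0.28, -0.65]] [0.03796267 0.         0.         0.         0.        ]
top 54.31545344900985 [0.32156036 0.03723045 1.25055081] [[0.01, -1.0, 0.01], [-0.98, -0.02, -0.2], [0.2, -0.01, -0.98]] [-0.04710325  0.          0.          0.          0.        ]
{'t': 0.1, 'q': array([ 1.04448364e+00,  5.28387747e-01,  1.43376218e+00, -1.27553468e-06,
        1.18139886e+00, -1.78496428e-01]), 'qd': array([-0.0016005 , -0.00164836, -0.00353991, -0.00049867,  0.00042452,
       -0.00035019]), 'tau': array([-1.09568140e-03, -4.43304670e+01, -1.78583944e+01, -3.01713344e-04,
        3.93927228e-03, -1.14902008e-06]), 'tcp_pos': array([0.21267418, 0.58702602, 0.23042635]), 'tool_rot': array([ 8.18792986e-01,  5.74088051e-01, -8.87555533e-04,  4.10921651e-04]), 'force': array([ 0.17606015, -0.39362802,  0.16049055]), 'ft_torque': array([ 0.0424516 ,  0.02762951, -0.0117415 ]), 'finger_gap': 0.997431671092259}
```

View pics/top0b.png

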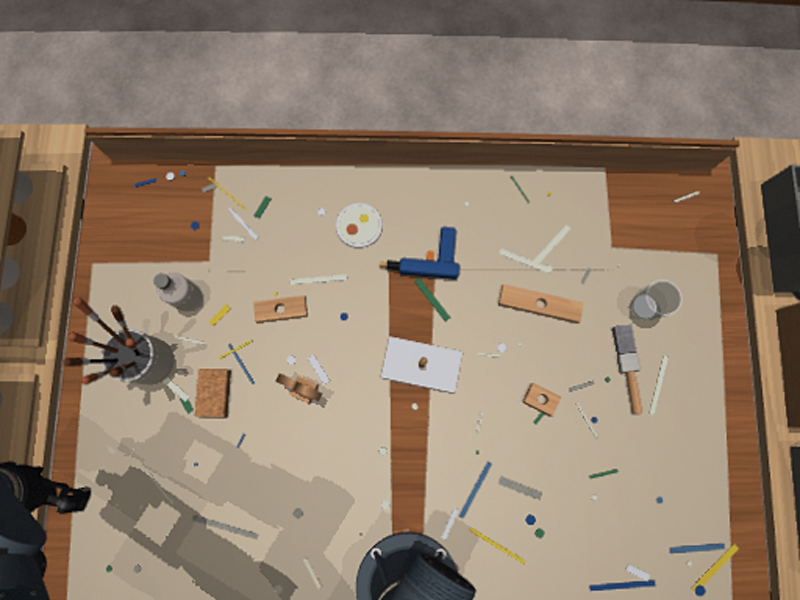

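View pics/scene0.png

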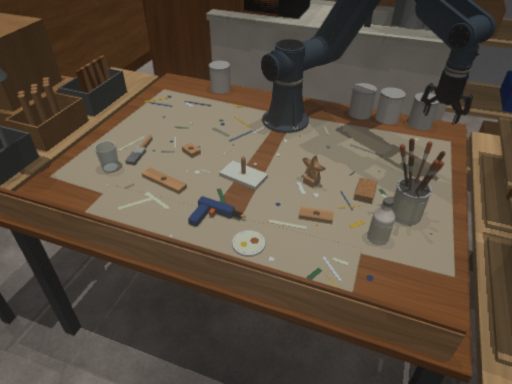

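The top view (800x600) shows the long slat at (541,304), spacer (541,400), short slat (281,309), star (302,388), and base (423,364) with the post at (423,363). The scene view confirms it. I'll segment these next.

```bash
cat > m.py <<'E'
from h import *
s=np.load("top0.npy",allow_pickle=True).item()
im=s["color"]; hsv=cv2.cvtColor(im,cv2.COLOR_RGB2HSV)
def blob(mask,uv):
    n,l,st,ce=cv2.connectedComponentsWithStats(mask.astype(np.uint8))
    u,v=uv; w=l[v-12:v+13,u-12:u+13]; k=np.bincount(w[w>0]).argmax()
    return (l==k).astype(np.uint8)
tiles=[]
for n,(u,v),z,dims in [("long",(541,304),.018,(180,44)),("short",(281,309),.018,(110,44)),("spacer",(541,400),.022,(66,44)),("base",(423,364),.018,(160,90)),("star",(302,388),.079,(95,18))]:
    u=int(u*.64);v=int(v*.64)
    if n=="base": m=(hsv[...,1]<40)&(hsv[...,2]>170)
    else: m=(hsv[...,1]>85)&(hsv[...,0]<22)&(hsv[...,2]>(150 if n!="star" else 60))
    b=blob(m,(u,v)); c=max(cv2.findContours(b,cv2.RETR_EXTERNAL,cv2.CHAIN_APPROX_NONE)[0],key=cv2.contourArea)
    P=onplane(s,c.reshape(-1,2),z)[:,:2]*1000
    r=cv2.minAreaRect(P.astype(np.float32)); bx=cv2.boxPoints(r)
    e=[bx[1]-bx[0],bx[2]-bx[1]]; e=max(e,key=np.linalg.norm)
    print(n,"area",b.sum(),"ctr",np.round(r[0],1),"dim",np.round(r[1],1),"long axis deg",round(np.degrees(np.arctan2(e[1],e[0]))%180,1))
    # hole: dark pixels inside
    h=cv2.drawContours(np.zeros_like(b),[c],-1,1,-1)&(1-b)
    if h.sum()>3:
        ys,xs=np.nonzero(h); print("   hole n",h.sum(),np.round(onplane(s,[[xs.mean(),ys.mean()]],z)*1000,1))
    t=im[v-36:v+36,u-48:u+48,::-1].copy(); cv2.drawContours(t,[c-[[u-48,v-36]]],-1,(0,255,0),1)
    tiles.append(cv2.resize(t,(384,288),interpolation=cv2.INTER_NEAREST))
tiles.append(tiles[0]*0)
cv2.imwrite("pics/t1.png",cv2.resize(np.vstack([np.hstack(tiles[:3]),np.hstack(tiles[3:])]),(800,400)))
E
python3 m.py
```

```text
long area 620 ctr [ 584.6 -284.2] dim [177.8  43.5] long axis deg 77.6
   hole n 35 [[ 584.2 -283.8   18. ]]
short area 369 ctr [562.8 281.5] dim [ 42.7 108.5] long axis deg 98.3
   hole n 37 [[562.7 281.8  18. ]]
spacer area 223 ctr [ 377.6 -278.9] dim [64.9 41.5] long axis deg 64.0
   hole n 38 [[ 377.3 -279.    22. ]]
base area 1254 ctr [447.6 -24.5] dim [160.9  88.8] long axis deg 79.3
   hole n 41 [[448.9 -27.5  18. ]]
star area 288 ctr [391.9 222.4] dim [93. 42.] long axis deg 67.5
```

View pics/t1.png

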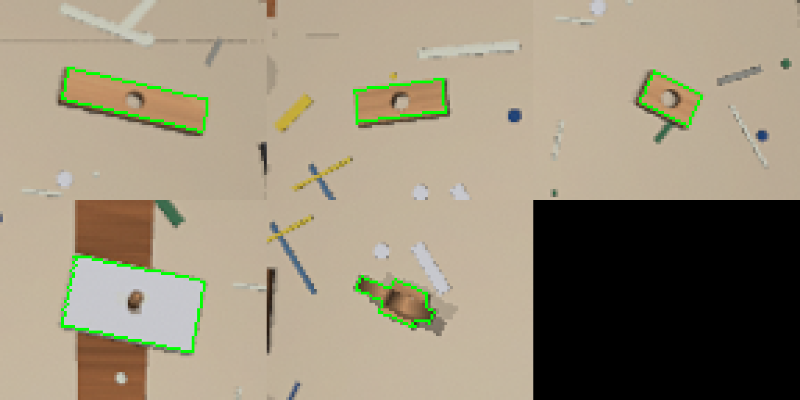

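The flat parts match their given sizes, with holes at the rectangle centres. I'll do the star from close by. Next is a helper that turns world targets into tool-axis shifts.

```bash
cat > g.py <<'E'
from h import *
from scipy.spatial.transform import Rotation as Ro
def plan(*T):
    """T: (x,y,z mm, jaw yaw deg). Prints per target shift/turn from the previous one (first: from the measured pose)"""
    st=sense(); p=st["tcp_pos"]*1000; R=Ro.from_quat(st["tool_rot"])
    print("t %.2f tcp"%st["t"],np.round(p,1),"yaw",np.round(np.degrees(np.arctan2(*R.as_matrix()[[1,0],0])),1),"F",np.round(st["force"],1),"gap",round(st["finger_gap"]*85.4,1))
    for t in T:
        a=np.radians(t[3]); M=np.array([[np.cos(a),np.sin(a),0],[np.sin(a),-np.cos(a),0],[0,0,-1]])
        R2=Ro.from_matrix(M); d=R.inv().apply(np.array(t[:3])-p); w=(R.inv()*R2).as_rotvec(degrees=True)
        print(np.round(np.r_[d,w],1).tolist()); p=np.array(t[:3]);R=R2
E
python3 - <<'E'
from g import *
plan((598,-223.5,140,-12.4),(598,-223.5,2,-12.4))
E
```

```text
t 0.10 tcp [212.7 587.  230.4] yaw 70.1 F [ 0.2 -0.4  0.2] gap 85.2
[-630.5, 638.5, 91.4, 0.1, 0.1, 82.5]
[0.0, 0.0, 138.0, 0.0, 0.0, 0.0]
```

>>> servo_tool(targets=[[-315,319,20,0,0,82.5],[-315,319,20,0,0,82.5],[-315,319,20,0,0,82.5],[-315,319,20,0,0,82.5],[-315,319,20,0,0,82.5],[-315,319,20,0,0,82.5],[-630.5,638.5,91,0.1,0.1,82.5],[-630.5,638.5,91,0.1,0.1,82.5],[-630.5,638.5,91,0.1,0.1,82.5],[-630.5,638.5,91,0.1,0.1,82.5]], gripper=85, newtons=80)

```text
t: 1.35
tcp_pos: [0.4807, 0.0238, 0.179]
tool_rot: [0.994, -0.108, 0.0, -0.001]
force: [0.9, 0.6, -0.3]
finger_gap: 0.998
```

Run:
```python
from g import *
plan((598,-223.5,140,-12.4),(598,-223.5,2,-12.4))
```

```text
t 1.35 tcp [480.7  23.8 179. ] yaw -12.5 F [ 0.9  0.6 -0.3] gap 85.2
[167.9, 216.2, 38.5, -0.1, -0.0, -0.1]
[0.0, 0.0, 138.0, 0.0, 0.0, 0.0]
```

>>> servo_tool(targets=[[168,216,38,0,0,0],[168,216,38,0,0,0],[168,216,38,0,0,0],[168,216,38,0,0,0],[168,216,38,0,0,0],[168,216,38,0,0,0],[168,216,38,0,0,0]])

```text
t: 2.22
tcp_pos: [0.5967, -0.2199, 0.1405]
tool_rot: [0.994, -0.108, -0.001, -0.002]
force: [0.3, 0.1, -0.1]
finger_gap: 0.994
```

Run:
```python
from g import *
plan((598,-223.5,30,-12.4),(598,-223.5,2,-12.4))
s=snapshot("wrist"); save(s,"w1.png"); print(proj(s,[[.5846,-.2842,.018],[.598,-.2235,.018]]))
```

```text
t 2.23 tcp [ 596.7 -219.9  140.5] yaw -12.4 F [ 0.3  0.1 -0.1] gap 84.9
[2.3, 3.7, 110.5, -0.2, 0.1, -0.0]
[0.0, 0.0, 28.0, 0.0, 0.0, 0.0]
[[256.97476632 246.91470327]
 [257.14460876 191.78814598]]
```

View pics/w1.png

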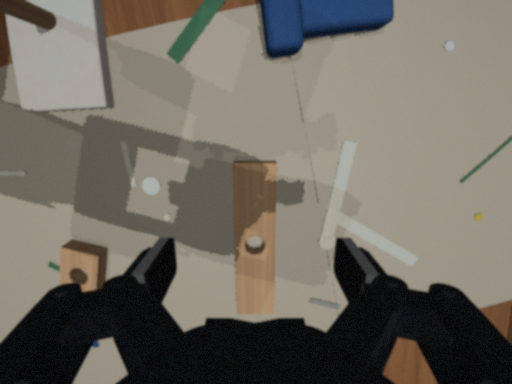

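The wrist view shows the slat aligned between the jaws with its hole at (255,243), against a prediction of (257,247). That agrees, so I'm going down.

>>> servo_tool(targets=[[2,1.5,110,0,0,0],[2,1.5,110,0,0,0],[2,1.5,110,0,0,0],[2,1.5,110,0,0,0]])

```text
t: 2.78
tcp_pos: [0.6004, -0.2225, 0.0327]
tool_rot: [0.994, -0.108, 0.001, -0.001]
force: [0.0, -0.1, 0.6]
finger_gap: 0.995
```

Run:
```python
from g import *
plan((598,-223.5,2,-12.4))
s=snapshot("wrist"); save(s,"w2.png"); print(proj(s,[[.5846,-.2842,.018]]))
# hole refine
hsv=cv2.cvtColor(s["color"],cv2.COLOR_RGB2HSV); m=((hsv[...,1]>85)&(hsv[...,0]<22)&(hsv[...,2]>110)).astype(np.uint8)
c,h=cv2.findContours(m,cv2.RETR_CCOMP,cv2.CHAIN_APPROX_NONE)
for k,hh in zip(c,h[0]):
    if hh[3]>=0 and cv2.contourArea(k)>100:
        (u,v),r=cv2.minEnclosingCircle(k); print(u,v,r,onplane(s,[[u,v]],.018)*1000)
```

```text
t 2.77 tcp [ 600.4 -222.5   32.7] yaw -12.4 F [ 0.  -0.1  0.6] gap 85.0
[-2.2, 1.5, 30.7, -0.1, -0.1, 0.0]
[[251.73211858 315.53068443]]
```

>>> servo_tool(targets=[[-2,1,20,0,0,0],[-2,1,30.5,0,0,0],[-2,1,30.5,0,0,0]])

```text
t: 3.2
tcp_pos: [0.5976, -0.2234, 0.0011]
tool_rot: [0.994, -0.108, 0.0, -0.001]
force: [-0.0, 0.1, 0.3]
finger_gap: 0.994
```

>>> servo_tool(targets=[[0,0,0,0,0,0],[0,0,0,0,0,0],[0,0,0,0,0,0],[0,0,0,0,0,0],[0,0,0,0,0,0]], gripper=30, newtons=80)

```text
t: 3.82
tcp_pos: [0.5982, -0.2239, 0.0016]
tool_rot: [0.994, -0.108, 0.001, -0.001]
force: [-0.4, 0.0, 4.8]
finger_gap: 0.492
```

>>> servo_tool(targets=[[0,0,-40,0,0,0],[0,0,-80,0,0,0],[0,0,-130,0,0,0],[0,0,-130,0,0,0],[0,0,-130,0,0,0]])

```text
t: 4.45
tcp_pos: [0.5965, -0.2233, 0.1299]
tool_rot: [0.994, -0.108, -0.001, -0.001]
force: [-0.2, -0.5, -1.4]
finger_gap: 0.493
```

Run:
```python
from g import *
plan((598,-223.5,140,-12.4))
s=snapshot("wrist"); save(s,"w3.png")
hsv=cv2.cvtColor(s["color"],cv2.COLOR_RGB2HSV); m=((hsv[...,1]>85)&(hsv[...,0]<22)&(hsv[...,2]>110)).astype(np.uint8)
zt=sense()["tcp_pos"][2]+.016
c,h=cv2.findContours(m,cv2.RETR_CCOMP,cv2.CHAIN_APPROX_NONE)
for k,hh in zip(c,h[0]):
    a=cv2.contourArea(k)
    if a>150:
        (u,v),r=cv2.minEnclosingCircle(k); print(hh[3]>=0,a,u,v,r,onplane(s,[[u,v]],zt)*1000)
```

```text
t 4.45 tcp [ 596.5 -223.3  129.9] yaw -12.4 F [-0.2 -0.5 -1.4] gap 42.1
[1.5, -0.1, -10.1, -0.2, 0.1, -0.0]
False 1514.0 487.7596740722656 330.2694091796875 34.33165740966797 [[ 727.35815288 -307.66808727  144.99436976]]
False 175.5 223.0 301.1833190917969 15.9855318069458 [[ 572.91051191 -246.59956154  144.99436976]]
False 1827.0 271.0276794433594 294.1897277832031 31.266721725463867 [[ 600.17923065 -247.75937084  144.99436976]]
False 219.0 240.5 293.0 23.135570526123047 [[ 583.79755268 -243.34766947  144.99436976]]
False 1696.5 67.0645523071289 275.8457336425781 29.85601806640625 [[ 490.42706804 -213.29643828  144.99436976]]
True 226.5 71.0 279.0 10.000100135803223 [[ 491.8763104  -215.65280724  144.99436976]]
False 1663.5 144.5 9.637930870056152 49.44845199584961 [[575.71510869 -99.3271665  144.99436976]]
```

View pics/w3.png

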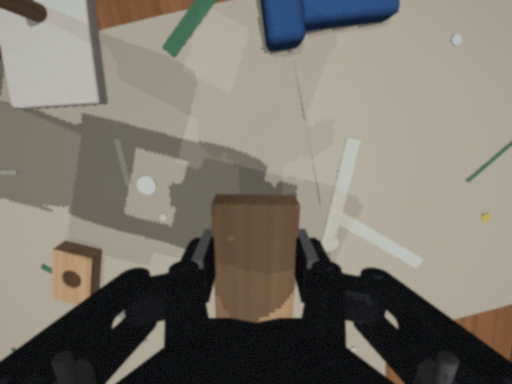

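The slat is firmly held (gap 42). Now carrying it to the post: TCP over the base centre plus 62 mm along the board.

Run:
```python
from g import *
plan((459.1,36.4,135,-10.7),(459.1,36.4,20,-10.7))
```

```text
t 4.50 tcp [ 596. -223.  129.] yaw -12.4 F [-0.7  0.4 -1.3] gap 41.9
[-189.5, -223.8, -4.7, -0.2, 0.2, -1.7]
[0.0, 0.0, 115.0, 0.0, 0.0, 0.0]
```

>>> servo_tool(targets=[[-30,-37,-5,0,0,-0.5],[-70,-82,-5,0,0,-1.7],[-110,-130,-5,0,0,-1.7],[-145,-171,-5,0,0,-1.7],[-172,-203,-5,0,0,-1.7],[-189.5,-224,-5,0,0,-1.7],[-189.5,-224,-5,0,0,-1.7],[-189.5,-224,-5,0,0,-1.7],[-189.5,-224,-5,0,0,-1.7]])

```text
t: 5.62
tcp_pos: [0.4612, 0.0349, 0.1356]
tool_rot: [0.996, -0.094, 0.0, -0.001]
force: [0.4, -1.4, -0.5]
finger_gap: 0.495
```

Run:
```python
from g import *
plan((459.1,36.4,115,-10.7),(459.1,36.4,20,-10.7))
s=snapshot("top"); np.save("top1.npy",s,allow_pickle=True); a=s["color"][170:290,180:340,::-1]; cv2.imwrite("pics/p1a.png",cv2.resize(a,(640,480),interpolation=cv2.INTER_CUBIC))
hsv=cv2.cvtColor(s["color"],cv2.COLOR_RGB2HSV)
pt=proj(s,[[.4476,-.0245,.092],[.4476,-.0245,.151]]); print("post end / hole predicted px",pt, (pt-[180,170])*4)
```

```text
t 5.62 tcp [461.2  34.9 135.6] yaw -10.8 F [ 0.4 -1.4 -0.5] gap 42.3
[-2.3, -1.0, 20.6, -0.1, -0.0, -0.1]
[0.0, 0.0, 95.0, 0.0, 0.0, 0.0]
post end / hole predicted px [[270.62748289 230.20259116]
 [271.70723748 228.04904161]] [[362.50993158 240.81036462]
 [366.8289499  232.19616645]]
```

View pics/p1a.png

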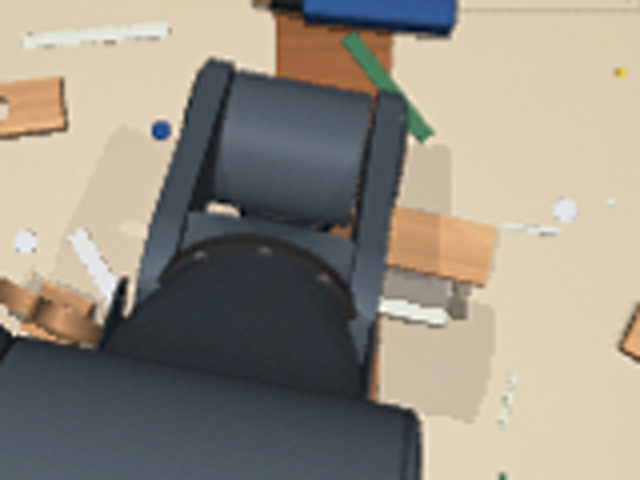

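The arm hides the post and hole in the top view, but the slat's far end is visible with corners at crop px (497,228) and (490,285). I'll check those against the prediction.

Run:
```python
from g import *
s=np.load("top1.npy",allow_pickle=True).item()
c=np.array([[497,228],[490,285]])/4+[180,170]-.4
for z in (.151,.145): print(z,onplane(s,c,z)[:,:2]*1000, onplane(s,c,z).mean(0)*1000)
p=sense()["tcp_pos"]*1000; d=np.array([np.cos(np.radians(79.3)),np.sin(np.radians(79.3))]); print("pred end",p[:2]-152*d, "hole",p[:2]-62*d)
s=np.load("top0.npy",allow_pickle=True).item()
a=s["color"][205:250,245:300,::-1]; 
g=cv2.cvtColor(s["color"],cv2.COLOR_RGB2HSV); m=(g[...,1]>60)[205:250,245:300]; print(proj(s,[[.4476,-.0245,.092],[.4476,-.0245,.018]]))
for r in range(15,40): print(r+205,''.join('#' if v else '.' for v in m[r,10:45]))
```

```text
0.151 [[ 453.36731102 -119.62392461]
 [ 411.25072298 -114.06123331]] [ 432.309017   -116.84257896  151.        ]
0.145 [[ 454.08655171 -120.47984345]
 [ 411.74014298 -114.8867978 ]] [ 432.91334734 -117.68332063  145.        ]
pred end [ 432.84854446 -114.45594342] hole [449.55853984 -26.02079173]
[[270.62748289 230.20259116]
 [269.41637581 232.6178223 ]]
220 ...................###.............
221 ...................................
222 ...................................
223 ...................................
224 ...................................
225 ...................................
226 ...................................
227 ...................................
228 ...................................
229 ...............##..................
230 ..............####.................
231 .............#####.................
232 .............#####.................
233 .............####..................
234 .............####..................
235 ...................................
236 ...................................
237 ...................................
238 ...................................
239 ...................................
240 ...................................
241 ...................................
242 ...................................
243 ...................................
244 ...................................
```

>>> servo_tool(targets=[[-2.5,-2.2,0,0,0,0],[-2.5,-2.2,15,0,0,0],[-2.5,-2.2,30,0,0,0],[-2.5,-2.2,45,0,0,0],[-2.5,-2.2,55,0,0,0],[-2.5,-2.2,60,0,0,0],[-2.5,-2.2,60,0,0,0]])

```text
t: 6.55
tcp_pos: [0.4583, 0.0385, 0.0758]
tool_rot: [0.996, -0.094, -0.0, -0.001]
force: [0.4, -0.6, -1.0]
finger_gap: 0.493
```

Run:
```python
from g import *
plan((459.1,37.4,20,-10.7))
s=snapshot("scene"); a=s["color"][100:230,180:340,::-1]; cv2.imwrite("pics/p1b.png",cv2.resize(a,(640,520),interpolation=cv2.INTER_CUBIC))
```

```text
t 6.55 tcp [458.3  38.5  75.8] yaw -10.7 F [ 0.4 -0.6 -1. ] gap 42.1
[1.0, 1.1, 55.8, -0.1, 0.0, -0.0]
```

View pics/p1b.png

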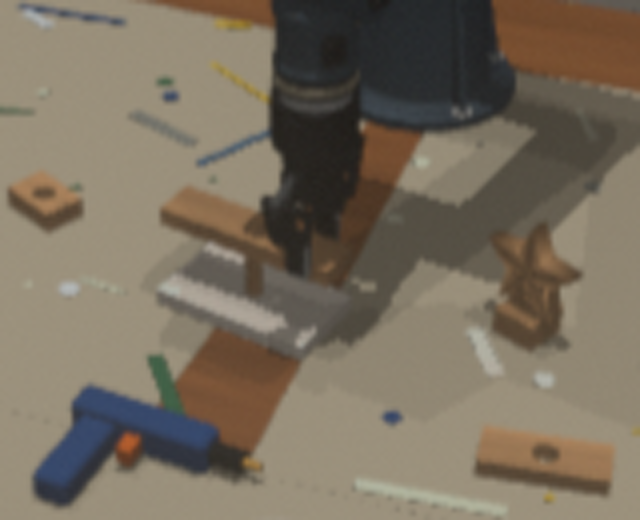

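The scene crop shows the slat threaded with the post (about (255,270)) going up into its hole, and there is no contact force. Lowering the rest of the way.

>>> servo_tool(targets=[[0.5,0.5,12,0,0,0],[0.5,0.5,24,0,0,0],[0.5,0.5,36,0,0,0],[0.5,0.5,46,0,0,0],[0.5,0.5,51,0,0,0],[0.5,0.5,54,0,0,0],[0.5,0.5,55,0,0,0],[0.5,0.5,55,0,0,0]])

```text
t: 7.6
tcp_pos: [0.459, 0.0381, 0.0211]
tool_rot: [0.996, -0.093, 0.0, -0.001]
force: [-0.0, 0.3, 0.1]
finger_gap: 0.496
```

>>> servo_tool(targets=[[0,0,1,0,0,0],[0,0,2,0,0,0],[0,0,2,0,0,0]])

```text
t: 7.98
tcp_pos: [0.459, 0.0381, 0.0195]
tool_rot: [0.996, -0.093, 0.001, -0.001]
force: [-0.1, 0.3, 4.5]
finger_gap: 0.495
```

>>> servo_tool(targets=[[0,0,0,0,0,0],[0,0,0,0,0,0],[0,0,0,0,0,0],[0,0,0,0,0,0]], gripper=85)

```text
t: 8.48
tcp_pos: [0.4587, 0.0381, 0.0188]
tool_rot: [0.996, -0.093, 0.0, -0.001]
force: [-1.3, -0.8, -0.1]
finger_gap: 0.994
```

>>> servo_tool(targets=[[0,0,-30,0,0,0],[0,0,-80,0,0,0],[0,0,-120,0,0,0],[0,0,-120,0,0,0],[0,0,-120,0,0,0]])

```text
t: 9.1
tcp_pos: [0.4582, 0.0379, 0.1386]
tool_rot: [0.996, -0.093, -0.0, -0.001]
force: [0.4, -0.1, -0.4]
finger_gap: 0.992
```

Run:
```python
from g import *
plan((377.5,-279,120,-26),(377.5,-279,2,-26))
```

```text
t 9.10 tcp [458.2  37.9 138.6] yaw -10.7 F [ 0.4 -0.1 -0.4] gap 84.8
[-20.2, 326.5, 17.9, -0.1, 0.1, 15.3]
[0.0, 0.0, 118.0, 0.0, 0.0, 0.0]
```

>>> servo_tool(targets=[[-20,326.5,5,0,0,15.3],[-20,326.5,5,0,0,15.3],[-20,326.5,5,0,0,15.3],[-20,326.5,18,0,0,15.3],[-20,326.5,18,0,0,15.3],[-20,326.5,18,0,0,15.3],[-20,326.5,18,0,0,15.3],[-20,326.5,18,0,0,15.3]])

```text
t: 10.1
tcp_pos: [0.3779, -0.2768, 0.1196]
tool_rot: [0.974, -0.224, -0.001, -0.002]
force: [0.4, 0.2, 0.3]
finger_gap: 0.99
```

Run:
```python
from g import *
plan((377.5,-279,30,-26),(377.5,-279,2.5,-26))
s=snapshot("wrist"); save(s,"w4.png"); print(proj(s,[[.3775,-.279,.022]]))
s=snapshot("top"); np.save("top2.npy",s,allow_pickle=True); hsv=cv2.cvtColor(s["color"],cv2.COLOR_RGB2HSV)
m=((hsv[...,1]>85)&(hsv[...,0]<22)&(hsv[...,2]>150)).astype(np.uint8)
a=s["color"][190:270,200:340,::-1]; cv2.imwrite("pics/t2.png",np.hstack([cv2.resize(a,(420,300),interpolation=cv2.INTER_CUBIC),cv2.resize(cv2.imread("pics/w4.png"),(380,300))]))
```

```text
t 10.10 tcp [ 377.9 -276.8  119.6] yaw -25.9 F [0.4 0.2 0.3] gap 84.6
[0.9, 2.5, 89.5, -0.2, 0.2, 0.1]
[0.0, 0.0, 27.5, 0.0, 0.0, 0.0]
[[256.20347534 197.9202996 ]]
```

View pics/t2.png

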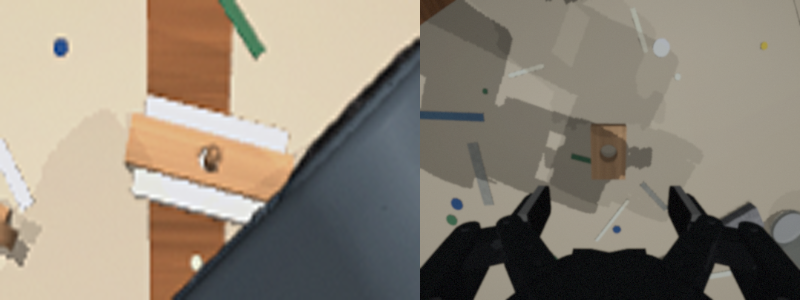

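The long slat lies on the board along its length with the post up through its hole. The spacer sits between the jaws with its hole at about (254,195), against a prediction of (256,198). Descending.

>>> servo_tool(targets=[[0.5,1.5,45,0,0,0],[0.5,1.5,85,0,0,0],[0.5,1.5,110,0,0,0],[0.5,1.5,117,0,0,0],[0.5,1.5,117,0,0,0]])

```text
t: 10.82
tcp_pos: [0.3785, -0.2798, 0.0034]
tool_rot: [0.974, -0.225, -0.0, -0.001]
force: [-0.2, -0.7, 0.6]
finger_gap: 0.994
```

Run:
```python
from g import *
plan((377.5,-279,2.5,-26))
```

```text
t 10.82 tcp [ 378.5 -279.8    3.4] yaw -25.9 F [-0.2 -0.7  0.6] gap 84.9
[-1.3, -0.3, 0.9, -0.1, 0.0, 0.1]
```

>>> servo_tool(targets=[[-1,0,0,0,0,0],[-1,0,0,0,0,0],[-1,0,0,0,0,0],[-1,0,0,0,0,0],[-1,0,0,0,0,0]], gripper=30, newtons=80)

```text
t: 11.45
tcp_pos: [0.3775, -0.2804, 0.0045]
tool_rot: [0.974, -0.225, 0.001, -0.001]
force: [0.7, 0.2, 9.0]
finger_gap: 0.498
```

>>> servo_tool(targets=[[0,0,-40,0,0,0],[0,0,-90,0,0,0],[0,0,-140,0,0,0],[0,0,-140,0,0,0],[0,0,-140,0,0,0]])

```text
t: 12.08
tcp_pos: [0.3768, -0.28, 0.1432]
tool_rot: [0.974, -0.225, 0.0, -0.001]
force: [-0.1, 0.3, -0.7]
finger_gap: 0.498
```

Run:
```python
from g import *
plan((447.6,-24.5,140,-10.7))
```

```text
t 12.07 tcp [ 376.8 -280.   143.2] yaw -26.0 F [-0.1  0.3 -0.7] gap 42.5
[-48.5, -260.6, 3.8, -0.1, 0.0, -15.3]
```

>>> servo_tool(targets=[[-10,-50,0,0,0,-5],[-22,-112,0,0,0,-15.3],[-34,-175,0,0,0,-15.3],[-43,-230,0,0,0,-15.3],[-48.5,-260,0,0,0,-15.3],[-48.5,-260,0,0,0,-15.3],[-48.5,-260,0,0,0,-15.3],[-48.5,-260,0,0,0,-15.3]])

```text
t: 13.08
tcp_pos: [0.4473, -0.0265, 0.1433]
tool_rot: [0.996, -0.094, -0.0, -0.001]
force: [-0.1, 0.0, -0.8]
finger_gap: 0.495
```

Run:
```python
from g import *
plan((447.4,-25.3,80,-10.7))
```

```text
t 13.07 tcp [447.3 -26.5 143.3] yaw -10.8 F [-0.1  0.  -0.8] gap 42.2
[-0.1, -1.0, 63.3, -0.1, 0.1, -0.1]
```

>>> servo_tool(targets=[[0,-1,20,0,0,0],[0,-1,35,0,0,0],[0,-1,48,0,0,0],[0,-1,58,0,0,0],[0,-1,66,0,0,0],[0,-1,70,0,0,0],[0,-1,70,0,0,0]])

```text
t: 13.95
tcp_pos: [0.4479, -0.0243, 0.0737]
tool_rot: [0.996, -0.093, 0.0, -0.001]
force: [0.1, -0.4, -0.1]
finger_gap: 0.496
```

>>> servo_tool(targets=[[0,0,10,0,0,0],[0,0,20,0,0,0],[0,0,27,0,0,0],[0,0,31,0,0,0],[0,0,31,0,0,0]])

```text
t: 14.58
tcp_pos: [0.4478, -0.0242, 0.0424]
tool_rot: [0.996, -0.093, -0.0, -0.001]
force: [0.3, -0.4, -0.3]
finger_gap: 0.495
```

Run:
```python
from g import *
plan((447.4,-25.3,39.5,-10.7))
```

```text
t 14.57 tcp [447.8 -24.2  42.4] yaw -10.7 F [ 0.3 -0.4 -0.3] gap 42.3
[-0.2, 1.2, 2.9, -0.1, 0.0, -0.0]
```

>>> servo_tool(targets=[[0,0,1,0,0,0],[0,0,2,0,0,0],[0,0,3,0,0,0],[0,0,3,0,0,0]])

```text
t: 15.08
tcp_pos: [0.4481, -0.0243, 0.0405]
tool_rot: [0.996, -0.093, 0.001, -0.001]
force: [-1.4, 0.2, 5.2]
finger_gap: 0.492
```

>>> servo_tool(targets=[[0,0,0,0,0,0],[0,0,0,0,0,0],[0,0,0,0,0,0],[0,0,0,0,0,0]], gripper=85)

```text
t: 15.58
tcp_pos: [0.4479, -0.0242, 0.0397]
tool_rot: [0.996, -0.093, 0.0, -0.001]
force: [0.2, -0.2, -0.2]
finger_gap: 0.995
```

>>> servo_tool(targets=[[0,0,-30,0,0,0],[0,0,-80,0,0,0],[0,0,-100,0,0,0],[0,0,-100,0,0,0]])

```text
t: 16.08
tcp_pos: [0.4489, -0.0247, 0.1411]
tool_rot: [0.996, -0.093, 0.002, -0.001]
force: [0.4, -0.0, -0.0]
finger_gap: 0.995
```

Run:
```python
from g import *
plan((562.8,281.6,120,8.3))
```

```text
t 16.07 tcp [448.9 -24.7 141.1] yaw -10.7 F [ 0.4 -0.  -0. ] gap 85.0
[54.8, -322.1, 21.9, -0.1, -0.3, -19.0]
```

>>> servo_tool(targets=[[55,-322,0,0,0,-19],[55,-322,0,0,0,-19],[55,-322,0,0,0,-19],[55,-322,20,0,0,-19],[55,-322,20,0,0,-19],[55,-322,20,0,0,-19],[55,-322,20,0,0,-19],[55,-322,20,0,0,-19]])

```text
t: 17.08
tcp_pos: [0.5608, 0.28, 0.1197]
tool_rot: [0.997, 0.072, -0.001, -0.001]
force: [0.8, -0.6, -0.4]
finger_gap: 0.993
```

Run:
```python
from g import *
plan((562.8,281.6,3,8.3))
s=snapshot("wrist"); save(s,"w5.png"); p=proj(s,[[.5628,.2816,.018]]);print(p)
hsv=cv2.cvtColor(s["color"],cv2.COLOR_RGB2HSV); m=((hsv[...,1]>70)&(hsv[...,0]<22)&(hsv[...,2]>90)).astype(np.uint8)
c,h=cv2.findContours(m,cv2.RETR_CCOMP,cv2.CHAIN_APPROX_NONE)
for k,hh in zip(c,h[0]):
    a=cv2.contourArea(k)
    if a>150:
        (u,v),(w,l),an=cv2.minAreaRect(k); print(hh[3]>=0,a,round(u),round(v),round(w),round(l),round(an),onplane(s,[[u,v]],.018)*1000)
```

```text
t 17.07 tcp [560.8 280.  119.7] yaw 8.2 F [ 0.8 -0.6 -0.4] gap 84.8
[2.4, -1.2, 116.7, -0.1, 0.1, -0.1]
[[256.90879866 192.89444456]]
False 776.0 91 366 28 41 13 [[392.12139496  30.760572    18.        ]]
False 241.0 35 244 18 27 48 [[340.22656179 193.15625778  18.        ]]
False 292.5 87 236 13 37 23 [[398.61901893 211.95930523  18.        ]]
False 5108.0 256 186 113 49 90 [[560.60077091 287.56216131  18.        ]]
True 470.5 256 191 26 23 45 [[561.61943098 283.7910508   18.        ]]
False 3553.5 456 23 47 109 90 [[707.65680488 452.51528461  18.        ]]
False 5072.5 58 26 52 113 90 [[375.27863383 402.70035462  18.        ]]
```

>>> servo_tool(targets=[[1.5,-1.5,45,0,0,0],[1.5,-1.5,85,0,0,0],[1.5,-1.5,108,0,0,0],[1.5,-1.5,116,0,0,0],[1.5,-1.5,116,0,0,0]])

```text
t: 17.75
tcp_pos: [0.5634, 0.2828, 0.0048]
tool_rot: [0.997, 0.071, 0.0, -0.001]
force: [-1.2, 0.4, 0.1]
finger_gap: 0.999
```

>>> servo_tool(targets=[[0,0,0,0,0,0],[0,0,0,0,0,0],[0,0,0,0,0,0],[0,0,0,0,0,0],[0,0,0,0,0,0]], gripper=30)

```text
t: 18.38
tcp_pos: [0.5642, 0.2841, 0.0061]
tool_rot: [0.997, 0.072, 0.002, -0.001]
force: [-0.7, -0.1, 5.2]
finger_gap: 0.487
```

>>> servo_tool(targets=[[0,0,-40,0,0,0],[0,0,-90,0,0,0],[0,0,-140,0,0,0],[0,0,-150,0,0,0],[0,0,-150,0,0,0]])

```text
t: 19.0
tcp_pos: [0.563, 0.2834, 0.155]
tool_rot: [0.997, 0.072, 0.001, -0.001]
force: [0.1, 0.5, -0.4]
finger_gap: 0.487
```

Run:
```python
from g import *
plan((447.6,-24.5,153,-10.7))
```

```text
t 19.00 tcp [563.  283.4 155. ] yaw 8.3 F [ 0.1  0.5 -0.4] gap 41.6
[-158.6, 288.1, 1.1, -0.1, -0.1, 19.0]
```

>>> servo_tool(targets=[[-28,50,0,0,0,6],[-60,109,0,0,0,15],[-92,167,0,0,0,19],[-122,222,0,0,0,19],[-146,266,0,0,0,19],[-158.5,287.5,0,0,0,19],[-158.5,287.5,0,0,0,19],[-158.5,287.5,0,0,0,19],[-158.5,287.5,0,0,0,19]])

```text
t: 20.12
tcp_pos: [0.4477, -0.0229, 0.1533]
tool_rot: [0.996, -0.093, -0.0, -0.001]
force: [0.1, 0.4, -0.5]
finger_gap: 0.49
```

Run:
```python
from g import *
plan((447.6,-24.2,85,-10.7))
```

```text
t 20.12 tcp [447.7 -22.9 153.3] yaw -10.6 F [ 0.1  0.4 -0.5] gap 41.8
[0.2, 1.5, 68.3, -0.1, 0.0, 0.1]
```

>>> servo_tool(targets=[[0,1.2,20,0,0,0],[0,1.2,38,0,0,0],[0,1.2,52,0,0,0],[0,1.2,64,0,0,0],[0,1.2,74,0,0,0],[0,1.2,82,0,0,0],[0,1.2,86,0,0,0],[0,1.2,86,0,0,0]])

```text
t: 21.12
tcp_pos: [0.4474, -0.025, 0.0677]
tool_rot: [0.996, -0.094, 0.0, -0.001]
force: [-0.0, -0.0, 0.3]
finger_gap: 0.492
```

>>> servo_tool(targets=[[0,0,1.5,0,0,0],[0,0,3,0,0,0],[0,0,4.5,0,0,0],[0,0,4.5,0,0,0]])

```text
t: 21.62
tcp_pos: [0.4477, -0.025, 0.0641]
tool_rot: [0.996, -0.093, 0.001, -0.001]
force: [-0.8, -0.3, 7.7]
finger_gap: 0.489
```

>>> servo_tool(targets=[[0,0,0,0,0,0],[0,0,0,0,0,0],[0,0,0,0,0,0],[0,0,0,0,0,0]], gripper=85)

```text
t: 22.12
tcp_pos: [0.4474, -0.0249, 0.0632]
tool_rot: [0.996, -0.093, 0.0, -0.001]
force: [-0.0, 1.4, -0.3]
finger_gap: 0.991
```

>>> servo_tool(targets=[[0,0,-40,0,0,0],[0,0,-90,0,0,0],[0,0,-150,0,0,0],[0,0,-150,0,0,0]])

```text
t: 22.62
tcp_pos: [0.4504, -0.0261, 0.2174]
tool_rot: [0.996, -0.093, 0.006, 0.0]
force: [0.1, -0.1, -0.6]
finger_gap: 0.994
```

Run:
```python
from g import *
plan((395,215,215,-22.5))
```

```text
t 22.62 tcp [450.4 -26.1 217.4] yaw -10.7 F [ 0.1 -0.1 -0.6] gap 84.9
[-99.2, -226.6, 1.5, -0.1, -0.6, 11.8]
```

>>> servo_tool(targets=[[-99,-226.5,0,0,0,11.8],[-99,-226.5,0,0,0,11.8],[-99,-226.5,0,0,0,11.8],[-99,-226.5,0,0,0,11.8],[-99,-226.5,0,0,0,11.8],[-99,-226.5,0,0,0,11.8],[-99,-226.5,0,0,0,11.8]])

```text
t: 23.5
tcp_pos: [0.3925, 0.2144, 0.2132]
tool_rot: [0.981, -0.196, -0.0, -0.001]
force: [0.0, 0.0, 1.2]
finger_gap: 0.997
```

Run:
```python
from g import *
plan((395,215,215,-22.5))
s=snapshot("wrist"); save(s,"w6.png"); np.save("w6.npy",s,allow_pickle=True)
w=cv2.resize(s["color"][:,:,::-1],(400,300))
t=np.load("top0.npy",allow_pickle=True).item()["color"][225:270,165:225,::-1]
c=snapshot("scene"); np.save("scene6.npy",c,allow_pickle=True); cc=c["color"][135:225,210:330,::-1]
sc=np.load("scene0.npy",allow_pickle=True).item()["color"][145:195,290:350,::-1]
R=lambda a:cv2.resize(a,(400,300),interpolation=cv2.INTER_CUBIC)
cv2.imwrite("pics/m6.png",np.vstack([np.hstack([w,R(t)]),np.hstack([R(cc),R(sc)])]))
```

```text
t 23.50 tcp [392.5 214.4 213.2] yaw -22.6 F [0.  0.  1.2] gap 85.1
[2.1, -1.5, -1.8, -0.1, 0.1, -0.1]
```

View pics/m6.png

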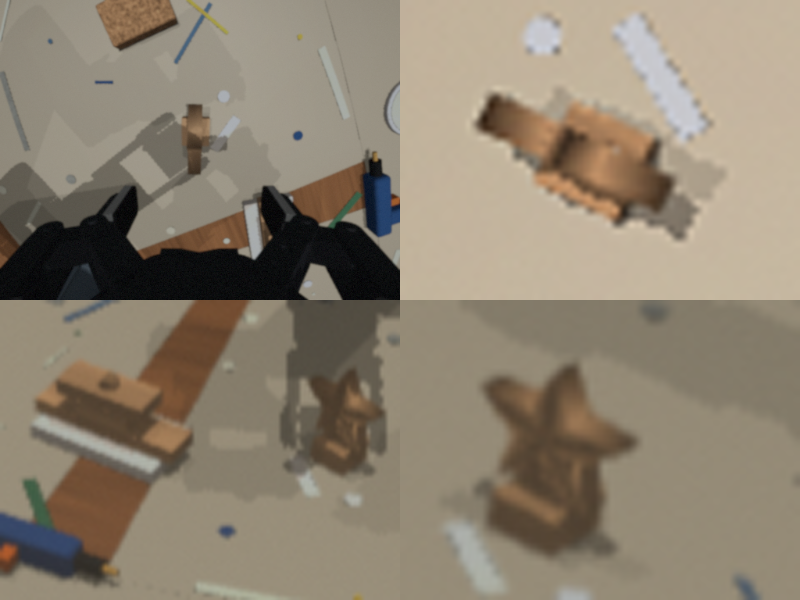

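The wrist and scene views show the base, long slat, spacer and short slat stacked and parallel with the post end in the hole. The star's arms span about (248,133) to (248,221) in wrist px, parallel to the tool y. Next I measure the star in the wrist image.

Run:
```python
from g import *
s=np.load("w6.npy",allow_pickle=True).item(); hsv=cv2.cvtColor(s["color"],cv2.COLOR_RGB2HSV)
m=((hsv[...,1]>75)&(hsv[...,0]<22)).astype(np.uint8)
n,l,st,ce=cv2.connectedComponentsWithStats(m)
k=np.bincount(l[130:225,235:265][l[130:225,235:265]>0]).argmax(); print(st[k])
for v in range(128,228,3):
    x=np.nonzero(l[v]==k)[0]
    if len(x): print(v,x.min(),x.max(),end=' | ')
print()
t=np.load("top0.npy",allow_pickle=True).item()
# arm tips (top view crop px -> full) and wrist ends, at tip height 85.5
tip=np.array([[488,110],[660,195]])*[60/400,45/300]+[165,225]-[60,0]-.4
print("top tips",tip,onplane(t,tip,.0855)*1000)
e=np.array([[248.5,133],[248.5,222]]); print("wrist tips",onplane(s,e,.0855)*1000)
```

```text
[ 232  134   36   89 2132]
134 242 250 | 137 242 257 | 140 242 257 | 143 241 257 | 146 241 257 | 149 238 258 | 152 233 267 | 155 233 267 | 158 233 267 | 161 233 267 | 164 233 267 | 167 233 267 | 170 233 267 | 173 233 267 | 176 233 267 | 179 233 266 | 182 233 267 | 185 233 266 | 188 239 257 | 191 240 257 | 194 240 257 | 197 241 256 | 200 241 256 | 203 241 256 | 206 241 256 | 209 241 256 | 212 241 256 | 215 241 256 | 218 241 255 | 221 241 255 | 
top tips [[177.8  241.1 ]
 [203.6  253.85]] [[409.61379937 262.79014886  85.5       ]
 [371.85025582 181.21841175  85.5       ]]
wrist tips [[407.54545244 267.50880546  85.5       ]
 [370.92223565 181.31147844  85.5       ]]
```

Run:
```python
from g import *
s=np.load("w6.npy",allow_pickle=True).item()
f=onplane(s,[[232.5,151],[267.5,151],[232.5,187.5],[267.5,187.5]],.028)*1000
print(f,f.mean(0)); print(onplane(s,[[249.8,137],[248.3,219]],.0855)*1000)
plan((390,223.5,150,-23),(390,223.5,53,-23))
```

```text
[[378.68453154 252.29185722  28.        ]
 [417.69482784 235.99071061  28.        ]
 [360.15132078 210.52427106  28.        ]
 [400.63807517 193.62364339  28.        ]] [389.29218883 223.10762057  28.        ]
[[407.21285078 263.45437008  85.5       ]
 [372.07812184 184.575635    85.5       ]]
t 23.60 tcp [392.8 214.3 213.5] yaw -22.7 F [-0.9  0.5  0.2] gap 84.9
[-6.1, -7.3, 63.6, -0.1, 0.0, 0.3]
[0.0, 0.0, 97.0, 0.0, 0.0, 0.0]
```

>>> servo_tool(targets=[[-6.5,-6.5,30,0,0,0.6],[-6.5,-6.5,60,0,0,0.6],[-6.5,-6.5,63,0,0,0.6],[-6.5,-6.5,63,0,0,0.6]])

```text
t: 24.1
tcp_pos: [0.3895, 0.2238, 0.1511]
tool_rot: [0.98, -0.201, 0.0, -0.001]
force: [0.6, -0.7, 0.1]
finger_gap: 0.992
```

Run:
```python
from g import *
plan((389.5,223.3,54,-23.4))
```

```text
t 24.10 tcp [389.5 223.8 151.1] yaw -23.2 F [ 0.6 -0.7  0.1] gap 84.7
[0.2, 0.7, 97.1, -0.1, -0.0, 0.2]
```

>>> servo_tool(targets=[[0,0.3,30,0,0,0],[0,0.3,60,0,0,0],[0,0.3,85,0,0,0],[0,0.3,97,0,0,0],[0,0.3,97,0,0,0],[0,0.3,97,0,0,0]])

```text
t: 24.85
tcp_pos: [0.3895, 0.2244, 0.0547]
tool_rot: [0.98, -0.201, 0.001, -0.002]
force: [-0.0, 0.1, -0.4]
finger_gap: 0.995
```

>>> servo_tool(targets=[[0,0,0,0,0,0],[0,0,0,0,0,0],[0,0,0,0,0,0],[0,0,0,0,0,0],[0,0,0,0,0,0],[0,0,0,0,0,0],[0,0,0,0,0,0]], gripper=5, newtons=60)

```text
t: 25.72
tcp_pos: [0.3888, 0.2243, 0.0538]
tool_rot: [0.98, -0.2, 0.0, -0.001]
force: [-0.3, -0.1, 0.5]
finger_gap: 0.207
```

>>> servo_tool(targets=[[0,0,-20,0,0,0],[0,0,-60,0,0,0],[0,0,-110,0,0,0],[0,0,-130,0,0,0],[0,0,-130,0,0,0],[0,0,-130,0,0,0]])

```text
t: 26.48
tcp_pos: [0.3877, 0.2237, 0.1828]
tool_rot: [0.98, -0.2, -0.001, -0.001]
force: [0.8, -0.2, -0.8]
finger_gap: 0.203
```

Run:
```python
from g import *
plan((447.6,-24.5,185,-10.7))
```

```text
t 26.48 tcp [387.7 223.7 182.8] yaw -23.1 F [ 0.8 -0.2 -0.8] gap 17.3
[152.5, 204.7, -2.6, -0.1, 0.1, -12.4]
```

>>> servo_tool(targets=[[22,30,-3,0,0,-4],[52,70,-3,0,0,-10],[85,114,-3,0,0,-12.4],[115,154,-3,0,0,-12.4],[138,186,-3,0,0,-12.4],[152,204,-3,0,0,-12.4],[152,204,-3,0,0,-12.4],[152,204,-3,0,0,-12.4],[152,204,-3,0,0,-12.4],[152,204,-3,0,0,-12.4]])

```text
t: 27.72
tcp_pos: [0.448, -0.0225, 0.1862]
tool_rot: [0.996, -0.093, -0.0, -0.001]
force: [-0.5, -0.0, -1.4]
finger_gap: 0.204
```

Run:
```python
from g import *
plan((447.7,-23.8,139,-10.7))
s=snapshot("scene"); a=s["color"][100:205,190:330,::-1]; b=snapshot("wrist")["color"][:,:,::-1]
cv2.imwrite("pics/p7.png",np.hstack([cv2.resize(a,(420,315),interpolation=cv2.INTER_CUBIC),cv2.resize(b,(380,315))]))
```

```text
t 27.73 tcp [448.  -22.5 186.2] yaw -10.6 F [-0.5 -0.  -1.4] gap 17.4
[-0.0, 1.5, 47.2, -0.1, 0.0, 0.1]
```

View pics/p7.png

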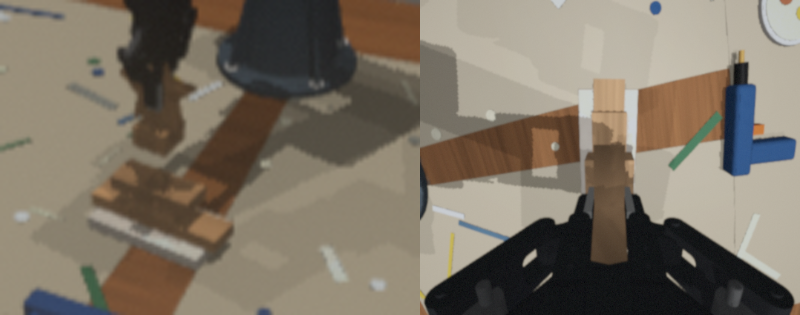

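The star hangs upright above the stack and is aligned with the slats in the wrist view. Lowering: the post should enter near TCP z 146 and the foot should seat near 130.

>>> servo_tool(targets=[[0,1.2,12,0,0,0],[0,1.2,24,0,0,0],[0,1.2,34,0,0,0],[0,1.2,40,0,0,0],[0,1.2,45,0,0,0],[0,1.2,48,0,0,0],[0,1.2,48,0,0,0]])

```text
t: 28.7
tcp_pos: [0.4481, -0.0244, 0.1382]
tool_rot: [0.996, -0.093, 0.0, -0.001]
force: [-0.4, -0.1, -0.2]
finger_gap: 0.204
```

>>> servo_tool(targets=[[0,0,2,0,0,0],[0,0,4,0,0,0],[0,0,6,0,0,0],[0,0,7,0,0,0],[0,0,7,0,0,0]])

```text
t: 29.32
tcp_pos: [0.448, -0.0244, 0.1312]
tool_rot: [0.996, -0.093, 0.0, -0.001]
force: [0.2, -0.4, -1.4]
finger_gap: 0.205
```

>>> servo_tool(targets=[[0,0,1,0,0,0],[0,0,2,0,0,0],[0,0,2.5,0,0,0],[0,0,2.5,0,0,0]])

```text
t: 29.82
tcp_pos: [0.4482, -0.0244, 0.1298]
tool_rot: [0.996, -0.093, 0.0, -0.001]
force: [-1.8, 0.3, 8.8]
finger_gap: 0.203
```

Seated at 129.8 with a 9 N reaction, as expected. Releasing and clearing away.

>>> servo_tool(targets=[[0,0,-0.5,0,0,0],[0,0,-0.5,0,0,0],[0,0,-0.5,0,0,0],[0,0,-0.5,0,0,0],[0,0,-0.5,0,0,0],[0,0,-0.5,0,0,0]], gripper=85)

```text
t: 30.58
tcp_pos: [0.4481, -0.0244, 0.1292]
tool_rot: [0.996, -0.093, 0.0, -0.001]
force: [0.4, -0.5, -0.3]
finger_gap: 0.994
```

>>> servo_tool(targets=[[0,0,-30,0,0,0],[0,0,-80,0,0,0],[0,0,-130,0,0,0],[0,0,-150,0,0,0],[0,-60,-150,0,0,0],[0,-120,-150,0,0,0],[0,-180,-150,0,0,0],[0,-240,-150,0,0,0],[0,-260,-150,0,0,0],[0,-260,-150,0,0,0]])

```text
t: 31.82
tcp_pos: [0.4961, 0.2313, 0.2795]
tool_rot: [0.996, -0.092, -0.0, -0.001]
force: [0.3, -0.2, 1.3]
finger_gap: 0.996
```

Run:
```python
from g import *
plan((448,240,280,-10.7))
s=snapshot("scene"); t=snapshot("top"); np.save("top9.npy",t,allow_pickle=True)
a=s["color"][100:220,190:330,::-1]; b=t["color"][190:270,210:330,::-1]
cv2.imwrite("pics/f1.png",np.hstack([cv2.resize(a,(400,343),interpolation=cv2.INTER_CUBIC),cv2.resize(b,(400,343),interpolation=cv2.INTER_CUBIC)]))
```

```text
t 31.82 tcp [496.1 231.3 279.5] yaw -10.6 F [ 0.3 -0.2  1.3] gap 85.0
[-48.9, 0.3, -0.5, -0.1, 0.0, 0.1]
```

View pics/f1.png

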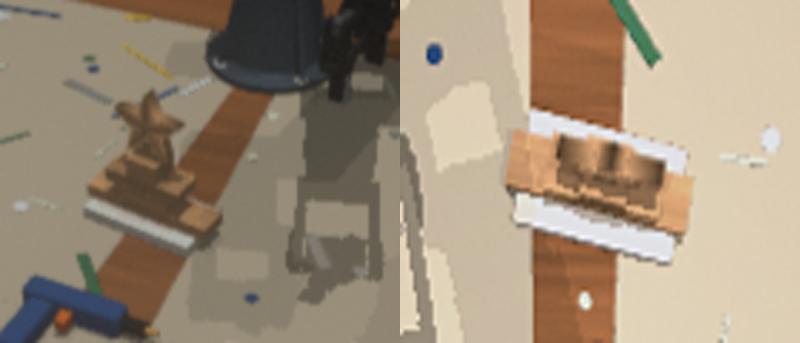

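The final views show the full stack (board, long slat, spacer, short slat, star) parallel, with the star upright and seated and the arm clear of it. Handing in.

Run:
```python
from g import *
plan(); print(sign_off())
```

```text
t 31.93 tcp [495.9 229.5 279.6] yaw -10.8 F [-0.1 -0.6 -0.3] gap 84.7
the job is handed in; nothing more can be done
None
```

I built the tree in the order asked (long slat, spacer, short slat, star) and handed it in at about 32 s on the robot clock, well under the 72 s limit.

- **Seating:** each piece met a light reaction of 5–9 N at about its expected height. The star was fully down at tool height 129.8 mm, against 130 mm planned. The highest force I read was 9 N, though I only saw it at the end of each move.
- **Alignment:** all pieces were placed at the base board's measured direction (79.3°). The last scene and top pictures show both slats and the star parallel to the board, the star upright, and the gripper open and well clear. I judged this final alignment by eye and did not measure it again.
- **Other objects:** the moves were planned clear of the other things on the bench. I did not check each of their positions one by one at the end.
- **Disagreements:** the long slat's end measured about 2 mm from where I predicted before threading, so I corrected for it. Otherwise the camera positions agreed to about 1–3 mm, and no check failed.

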